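Index the tea-light carousel and fill its empty seat

TASK

Push the display carousel round counter-clockwise (seen from above) by one of its brass fins until its detent drops in, and lean it firmly against its stop there for half a second with about 12 to 18 N, never pushing on it harder than 25 N. Then set the red tea light upright, flat and centred in the carousel's empty seat, leaving the carousel in its detent. Leave the red tea light where it is until the carousel is home, and do not disturb the other loose things.

Things in the scene. Friction and masses are not known exactly. Their poses are not given: they have to be found in the camera images.
- carousel: Round wooden display carousel, 256 mm diameter, top face 55 mm above the table. Origin on its upright turning axis at table height, z up; the frame turns with the disc. Four brass collars (seats) lie 80 mm from the axis along +x, +y, -x, -y; three hold fixed cream tea lights (38 mm wide, tops 19 mm above the disc), the one on -x is empty. Turning it takes about 2 to 4 N at a fin.
- fin (a point): Middle of the top edge of one brass fin, 105 mm above the table and 104 mm from the axis. Four such upright radial plates stand on the disc at 45, 135, 225 and 315 degrees about z from the carousel's x axis (this is the one at 45), each 8 mm thick, 85 to 122 mm from the axis, 50 mm high above the disc. Push any of them on its broad face.
- hub (a point): Top of the brass knob on the turning axis, 13 mm radius, 90 mm above the table.
- carousel_base: Fixed foot under the carousel, origin on the same axis at table height, z up, -x to the front (serving) side. In the detent the carousel's frame is within about 6 degrees of this one (the stop is clamped by hand and not measured), so the empty seat then points along -x. At the start the carousel is 48 to 65 degrees short of this frame; it must turn counter-clockwise seen from above.
- stop (a point): Top of the steel bracket that carries the stop and the detent pin, behind the carousel, nominal place only (true one up to 15 mm to either side): 165 mm from the axis along the foot's +x, bracket 34 mm wide at most, up to 58 mm high.
- empty_seat (a point): Centre of the floor of the empty seat, on the top face of the carousel (55 mm above the table); turns with it. The seat's brass collar is 5 mm high, 45 mm inner and 53 mm outer diameter.
- detent_pin (a joint): Travel (m) of the sprung steel pin with red end, bearing on the carousel's rim from behind: 0.004 riding on the rim, about 0.007 on the bump just before the detent, 0 dropped into the notch. The bump takes roughly 7 to 13 N at a fin; past it the carousel is drawn in some 10 mm (at a fin) and meets a solid stop. Short of the bump it is not home.
- red_tealight: The loose tea light with red wax in a thin metal cup, 38 mm diameter; cup 15 mm high, wick to 19 mm; 20 to 45 g. Origin at the centre of its underside, z up. Stands on the table to the right of the carousel.
- cream_tealight: A loose tea light with cream wax, otherwise like the red one, also standing to the right; to be left alone.
- matchbox: Loose matchbox, 62 x 110 x 22 mm, lying to the left; a bystander. Origin at the centre of its underside.
- brass_cup: Loose open brass cup, 63 mm wide, 46 mm high, at the right rear; a bystander. Origin at the centre of its underside.
- tape_roll: Loose roll of tape, 104 mm wide, 25 mm high, at the left front; a bystander. Origin at the centre of its underside.
There are look-alikes about, which are no part of the job. Of the things that look like the red_tealight, take the one that is farthest from the robot's base at the start.

How it is judged (in metres and radians):
On the way:
1. the carousel is in its detent (pin dropped in) and is pressed against its stop by the fingers with 8 to 25 N for 0.3 s, the red tea light not yet moved (value of joint detent_pin below 0.0018 m and contact force between the fingers and carousel above 8 N and distance of red_tealight from where it was at the start of the episode below 0.015 m), for 0.3 s.
At the end, for the whole second after the job is handed in: The detent pin is in its notch (under 1.8 mm), the carousel is still, and the red tea light rests upright (within 0.1 rad) on the floor of the empty seat, within 6 mm of its centre and 3 mm of its floor (value of joint detent_pin below 0.0018 m and horizontal distance between red_tealight and empty_seat below 0.006 m and z of red_tealight in the frame of empty_seat below 0.003 m and angle between red_tealight's own z axis and vertical below 0.1 rad and linear speed of red_tealight below 0.02 m/s and angular speed of carousel below 0.05 rad/s); the robot touches nothing.
It fails at once if the fingers push on the carousel with more than 25 N (contact force between the fingers and carousel above 25 N).
It fails at once if another loose thing is moved more than 20 mm (distance of any of cream_tealight, matchbox, brass_cup, tape_roll from where it was at the start of the episode above 0.02 m).
It also fails if it takes over 72 s, if anything falls off the work surface, if the arm or the gripper's body presses on something with over 40 N, if the wrist force passes 120 N, or if a joint passes its speed limit or range.

ROBOT

A 6-joint arm with a two-finger parallel gripper is mounted at the origin on a cart in front of the work surface, level with it; the furniture and walls round the work are solid. World frame = base frame: x ahead of the robot, y to its left, z up, the work surface at z = 0. Lengths are in mm, angles in rad, forces in N, time in s.
With the tool pointing down it reaches from about 350 to 975 mm from the base axis. Payload 7.1 kg.
Tool frame: the origin (TCP) lies midway between the tips of the shut fingers; the grasp point (between the pads) lies 19 mm behind it (ctrl.grasp_offset is the distance from the TCP to the grasp point, in mm); z points along the fingers, y is the line along which they close (so a half turn about z gives the same grasp; the last joint's range is limited). The gripper opens to 88 mm and grips with 3 to 60 N. Pads are 20 mm wide; open, the fingers measure 115 mm over their backs; the gripper's body (75 mm by 178 mm) begins 61 mm behind the grasp point.
Start: joints at [1.286, 0.423, 1.63, -0, 1.089, -0.019], TCP at [164.144, 603.043, 222.675] pointing down, gripper open.
Joint ranges: [-3, 3], [-0.9, 2.11], [0.09, 2.58], [-1.31, 4.45], [0.11, 2.69], [-2.54, 2.54]. Speed limits (rad/s): [2.39, 2.39, 3.01, 3.14, 3.14, 3.14].

INTERFACE

Orientations are given as a rotation vector (axis times angle).
In Python, from workcell import ctrl gives the robot as it stands. The module is installed in compiled form; this text tells all that it offers.
- The arm moves only by the tool servo_tool, never from a script. Its argument "rows" is a list of rows, each a list of 7 numbers: the turn, a rotation vector about the tool's x, y, z as a fraction of full scale, then the shift along the tool's x, y, z as a fraction of full scale, then the finger opening in mm, from 0 to 87.8. A call has 1 to 10 rows; each row is the pose to reach, as a shift and turn from the pose commanded when the call began, along the tool's axes at that moment; what a row does not reach only later rows make up. Full scale, the value 1, is 20 cm for a shift and 1.5 rad for a turn. A row lasts 1/8 s, in which the tool goes at most 62.5 mm and 10.7 degrees, less where a joint would pass 70% of its speed; a pose out of reach is approached as far as the arm can. A call with a number of a shift or a turn outside -1 to 1 is refused whole. A call with a gripper value outside its range is refused whole. The fingers move at their own pace and stop on an object; the grip force is fixed at half the most. Time passes only in rows, so rows that repeat a pose let the fingers close. It gives the time, the measured TCP pose, the force, the opening and the grip force at its end, in the units of the state.
- ctrl.get_obs(): the state, without advancing time (a new reading comes with each control period).
- ctrl.get_image(name): name is "scene" or "top"; returns (picture, depth): 480x640x3 uint8, red, green, blue; 480x640 float32, mm along the optical axis (not along the pixel's ray), 0 where there is no reading.
- ctrl.camera_info(name): a dict with "intrinsics" (3x3 intrinsics, pixels), "k1" (the pictures are not rectified: a ray, as slopes to the right and down, at radius r is drawn at 1 + k1 r^2 times it, then the intrinsics apply), "R" (3x3) and "t" (3): a world point X has camera coordinates R X + t. Camera axes: x right, y down, z forward; pixel columns grow to the right and rows downward; lengths in mm; the calibration is good to about 2 mm. A picture is of the moment at which its call begins. camera_info takes no time and is no camera call.
- ctrl.close_job(): hands the job in; it is judged then, once.
The state is a dict: "t": time; "qpos": joint angles; "qvel": joint speeds; "joint_torque": joint torques, N m; "ee_pos": TCP position; "orientation": TCP orientation; "ft_force": force on the tool from outside, world axes, zero at the start; "moment": the same for the moment, N m; "width": finger opening in mm; "grasp_force": force on a finger pad.
Only numpy, scipy, OpenCV 4.12 (cv2) and the standard library are available. Lean on these libraries where they do the work, as an engineer would, in place of code of your own. Each camera call takes 0.05 s, during which the arm holds its last target. There are 200 camera calls.

## Working session

There is one attempt and no reset: what is moved stays moved. The work goes in short steps, Python scripts to look and compute and a tool call to move; the robot and the scene stay as the last step left them, time stands still between calls to the robot, and variables do not carry over. Pictures are saved under pics/ and viewed, at most 10 in all, crops included, and the job is handed in when it is done.

Besides the shell and the picture viewer there is one more tool, called after ">>>" in YAML: its name, and indented under it one key for each argument. servo_tool: Moves the arm, as the interface text tells. Its arguments: {"type":"object","properties":{"rows":{"type":"array","items":{"type":"array","items":{"type":"number"}}}},"required":["rows"]}

```bash
mkdir -p pics; cat > h.py <<'E'
import numpy as np, cv2
from workcell import ctrl
def snap(name):
    im,d=ctrl.get_image(name); np.savez(f'{name}.npz',im=im,d=d); return im,d
def load(name):
    z=np.load(f'{name}.npz'); return z['im'],z['d']
def ray(name,u,v):
    c=ctrl.camera_info(name);K=np.array(c['intrinsics']);k=c['k1']
    d=np.array([(u-K[0,2])/K[0,0],(v-K[1,2])/K[1,1]]);s=d.copy()
    for _ in range(20): s=d/(1+k*(s@s))
    return np.array(c['R']),np.array(c['t']),np.array([s[0],s[1],1])
def atz(name,u,v,z):
    R,t,r=ray(name,u,v);C=-R.T@t;w=R.T@r;return C+w*(z-C[2])/w[2]
def atd(name,u,v,D,):
    R,t,r=ray(name,u,v);return R.T@(r*D-t)
def crop(im,x0,y0,x1,y1,f,fn):
    cv2.imwrite(fn,cv2.cvtColor(cv2.resize(im[y0:y1,x0:x1],None,fx=f,fy=f,interpolation=cv2.INTER_CUBIC),cv2.COLOR_RGB2BGR))
E
python3 - <<'E'
from h import *
for n in('scene','top'):
    im,d=snap(n);crop(im,0,0,640,480,1.25 if n=='top' else 1,f'pics/{n}0.png')
    c=ctrl.camera_info(n);print(n,c['intrinsics'],c['k1'],-np.array(c['R']).T@c['t'],np.round(c['R'],3))
o=ctrl.get_obs();print(o)
E
```

```text
scene [[549.41638853   0.         316.65364455]
 [  0.         549.41638853 248.0969483 ]
 [  0.           0.           1.        ]] -0.029880620647897854 [  -5.26723621 -818.62196844  997.89865409] [[ 0.842 -0.539 -0.012]
 [-0.361 -0.548 -0.754]
 [ 0.4    0.64  -0.656]]
top [[448.87244606   0.         315.60278351]
 [  0.         448.87244606 247.27785634]
 [  0.           0.           1.        ]] -0.06076930139005519 [ 338.49839544   55.88747081 1087.71745117] [[ 0.029 -1.     0.004]
 [-0.978 -0.029 -0.206]
 [ 0.206  0.002 -0.979]]
{'t': 0.1, 'qpos': array([ 1.28600624e+00,  4.23751608e-01,  1.63062833e+00, -2.75758956e-05,
        1.08861764e+00, -1.89851231e-02]), 'qvel': array([-0.00113666, -0.00145152, -0.00024322, -0.00080172, -0.00150428,
       -0.00143913]), 'joint_torque': array([-4.65758894e-04, -5.45615137e+01, -2.74326307e+01,  6.44272752e-02,
        1.88023865e-02,  7.86480854e-06]), 'ee_pos': array([164.00619114, 602.55899852, 221.98164297]), 'orientation': array([-4.16252405e-01, -3.11370353e+00,  2.18712616e-03]), 'ft_force': array([0.67986404, 0.00707007, 0.32969516]), 'moment': array([ 0.00892055,  0.00837609, -0.02545156]), 'grasp_force': 0.0, 'width': 87.72577148584277}
```

View pics/top0.png

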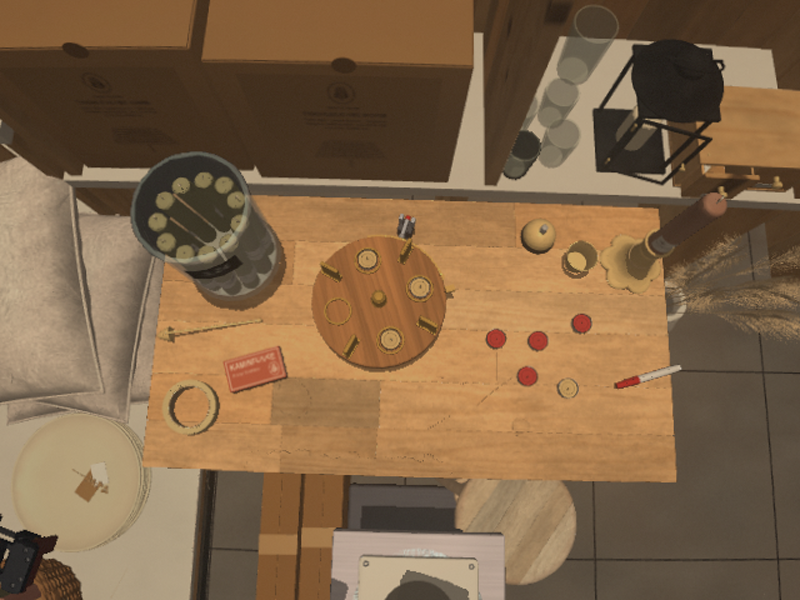

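View pics/scene0.png

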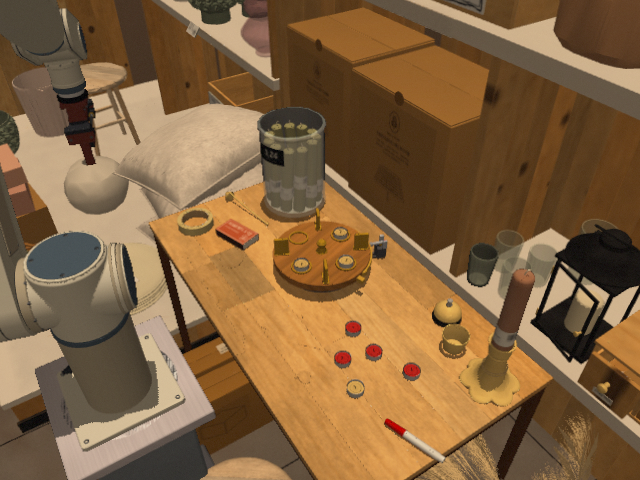

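```bash
cat > m.py <<'E'
from h import *
def p(n,x,y,z,l): 
    q=atz('top',x/1.25,y/1.25,z);print(l,q.round(1),'R',np.hypot(q[0],q[1]).round(1));return q
hub=p(0,378,296,90,'hub')
for (x,y) in[(338,311)]: s=p(0,x,y,57,'seat')
for (x,y) in[(367,258),(420,286),(390,338)]:
    c=p(0,x,y,74,'candle');print(np.hypot(*(c-hub)[:2]),np.degrees(np.arctan2(*(c-hub)[1::-1])))
print(np.hypot(*(s-hub)[:2]),np.degrees(np.arctan2(*(s-hub)[1::-1])))
for x,y in[(496,338),(538,340),(582,323),(527,375)]: p(0,x,y,15,'red')
p(0,567,387,15,'cream');p(0,578,258,46,'cup');p(0,405,225,58,'stop');p(0,450,294,55,'thing')
E
python3 m.py
python3 - <<'E'
from h import *
im,d=load('top')
a=im[170:310,240:380];b=im[230:330,380:500]
crop(im,240,160,540,340,2.6,'pics/crop1.png')
print([ (u,v,d[v,u],atd('top',u,v,d[v,u]).round(0)) for u,v in[(302,237),(358,235),(430,272),(466,259),(324,179)]])
E
```

```text
hub [572.1  88.8  90. ] R 579.0
seat [548.7 163.9  57. ] R 572.7
candle [648.7 112.7  74. ] R 658.4
80.21065371186528 17.28848496434198
candle [597.3  11.8  74. ] R 597.5
81.03271252242429 -71.86082288569115
candle [497.8  64.7  74. ] R 502.0
78.16181201148032 -162.00156666550023
78.66149557260323 107.30948701804573
red [ 513.1 -140.2   15. ] R 531.9
red [ 511.5 -222.1   15. ] R 557.6
red [ 547.6 -310.    15. ] R 629.2
red [ 443.  -199.4   15. ] R 485.8
cream [ 422.  -276.3   15. ] R 504.4
cup [ 670.4 -296.8   46. ] R 733.2
stop [722.6  42.6  58. ] R 723.8
thing [588.3 -46.1  55. ] R 590.1
[(302, 237, np.float32(1026.775), array([572.,  90.,  88.])), (358, 235, np.float32(1118.7661), array([602., -47.,  -0.])), (430, 272, np.float32(1079.3279), array([ 511., -220.,   20.])), (466, 259, np.float32(1098.0305), array([ 547., -313.,    9.])), (324, 179, np.float32(1101.0015), array([730.,  42.,  45.]))]
```

View pics/crop1.png

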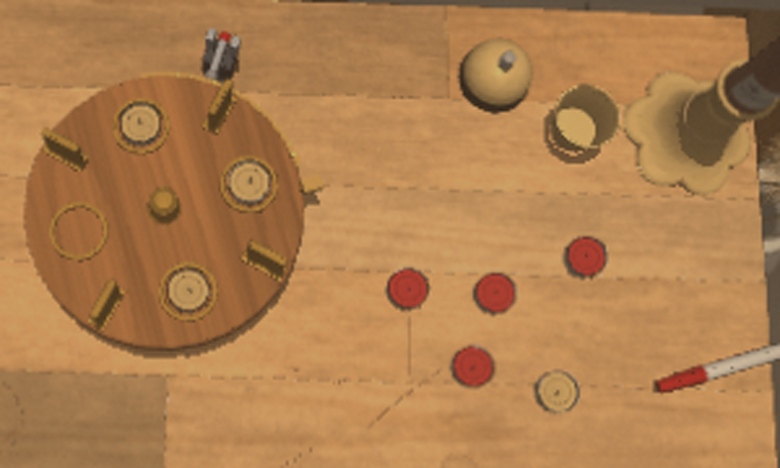

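```bash
cat > mv.py <<'E'
# usage: mv.py "x,y,z,yawdeg,width" ... -> rows from stored commanded pose; stores last
import sys,json,os,numpy as np
f='cmd.json'
c=json.load(open(f)) if os.path.exists(f) else [164.144,603.043,222.675,74.77]
s=np.radians(c[3]);X=np.array([-np.sin(s),np.cos(s),0]);Y=np.array([np.cos(s),np.sin(s),0]);Z=np.array([0,0,-1.])
out=[]
for a in sys.argv[1:]:
    p=[float(v) for v in a.split(',')];d=np.array(p[:3])-c[:3]
    r=[0,0,round(-np.radians(p[3]-c[3])/1.5,3)]+[round(float(d@e)/200,3) for e in(X,Y,Z)]+[p[4]]
    out.append(r);print(r,'' if max(map(abs,r[:6]))<=1 else 'OUT')
r=out[-1];n=np.array(c[:3])+200*(r[3]*X+r[4]*Y+r[5]*Z)
json.dump([*n,c[3]-np.degrees(r[2]*1.5)],open(f,'w'))
E
for p in 230,420,222,49,0 330,230,222,20,0 430,80,222,-10,0 495,12,160,-27.5,0; do python3 mv.py $p; done; cat cmd.json
```

```text
[0, 0, np.float64(0.3), -0.558, -0.797, 0.003, 0.0] 
[0, 0, np.float64(0.337), -1.001, -0.388, 0.0, 0.0] OUT
[0, 0, np.float64(0.349), -0.876, 0.213, 0.0, 0.0] 
[0, 0, np.float64(0.204), -0.279, 0.378, 0.31, 0.0] 
[494.90263517870477, 11.924107194643113, 160.07500000000002, -27.502966430851945]
```

>>> servo_tool:
  rows:
    - [0,0,0.3,-0.558,-0.797,0.003,0]
    - [0,0,0.3,-0.558,-0.797,0.003,0]
    - [0,0,0.3,-0.558,-0.797,0.003,0]
    - [0,0,0.3,-0.558,-0.797,0.003,0]

```text
t: 0.6
ee_pos: [230.2, 416.4, 221.7]
orientation: [-1.105, -2.941, 0.004]
ft_force: [0.1, -0.0, 1.1]
width: 51.3
grasp_force: 0.0
```

>>> servo_tool:
  rows:
    - [0,0,0.337,-1.0,-0.388,0,0]
    - [0,0,0.337,-1.0,-0.388,0,0]
    - [0,0,0.337,-1.0,-0.388,0,0]
    - [0,0,0.337,-1.0,-0.388,0,0]

```text
t: 1.1
ee_pos: [331.1, 228.7, 222.2]
orientation: [1.805, 2.571, 0.001]
ft_force: [-0.3, 1.2, 0.4]
width: 11.3
grasp_force: 0.0
```

>>> servo_tool:
  rows:
    - [0,0,0.349,-0.876,0.213,0,0]
    - [0,0,0.349,-0.876,0.213,0,0]
    - [0,0,0.349,-0.876,0.213,0,0]
    - [0,0,0.349,-0.876,0.213,0,0]

```text
t: 1.6
ee_pos: [432.5, 78.1, 222.2]
orientation: [2.411, 2.013, 0.002]
ft_force: [-0.5, 1.0, -0.5]
width: 0.4
grasp_force: 0.0
```

>>> servo_tool:
  rows:
    - [0,0,0.204,-0.279,0.378,0.31,0]
    - [0,0,0.204,-0.279,0.378,0.31,0]
    - [0,0,0.204,-0.279,0.378,0.31,0]
    - [0,0,0.204,-0.279,0.378,0.31,0]

```text
t: 2.1
ee_pos: [494.3, 13.2, 160.0]
orientation: [-2.683, -1.633, 0.001]
ft_force: [-0.6, 0.3, 0.7]
width: 0.2
grasp_force: 0.0
```

```bash
cat > arc.py <<'E'
import sys,subprocess,numpy as np
# arc.py z phi0 gap0 phi1 gap1 n [predown]
H=np.array([572.,89.])
z,p0,g0,p1,g1=map(float,sys.argv[1:6]);n=int(sys.argv[6])
P=[]
for k in range(1,n+1):
    p=p0+(p1-p0)*k/n;g=g0+(g1-g0)*k/n;a=np.radians(p)
    q=H+104*np.array([np.cos(a),np.sin(a)])-(17.5+g)*np.array([-np.sin(a),np.cos(a)])
    P.append(f'{q[0]:.2f},{q[1]:.2f},{z},{p+90},0')
subprocess.run(['python3','mv.py',*P])
E
sed -i 's/round(-np/round(float(-np/; s/1.5,3)\]+\[round(float(d/1.5),3)]+[round(float(d/' mv.py
python3 arc.py 72 -117.5 15 -117.5 15 1; python3 arc.py 72 -117.5 15 -117.5 -1 8
```

```text
[0, 0, -0.0, -0.0, 0.001, 0.44, 0.0] 
[0, 0, -0.0, -0.0, 0.01, 0.0, 0.0] 
[0, 0, -0.0, -0.0, 0.02, 0.0, 0.0] 
[0, 0, -0.0, -0.0, 0.03, 0.0, 0.0] 
[0, 0, -0.0, -0.0, 0.041, 0.0, 0.0] 
[0, 0, -0.0, -0.0, 0.05, 0.0, 0.0] 
[0, 0, -0.0, -0.0, 0.06, 0.0, 0.0] 
[0, 0, -0.0, -0.0, 0.07, 0.0, 0.0] 
[0, 0, -0.0, -0.0, 0.08, 0.0, 0.0]
```

>>> servo_tool:
  rows:
    - [0,0,0,0,0.001,0.44,0]
    - [0,0,0,0,0.001,0.44,0]
    - [0,0,0,0,0.001,0.44,0]

```text
t: 2.48
ee_pos: [493.4, 13.3, 71.5]
orientation: [-2.682, -1.633, 0.004]
ft_force: [0.6, 0.7, -0.5]
width: 0.3
grasp_force: 0.0
```

>>> servo_tool:
  rows:
    - [0,0,0,0,0.01,0,0]
    - [0,0,0,0,0.02,0,0]
    - [0,0,0,0,0.03,0,0]
    - [0,0,0,0,0.04,0,0]
    - [0,0,0,0,0.05,0,0]
    - [0,0,0,0,0.06,0,0]
    - [0,0,0,0,0.07,0,0]
    - [0,0,0,0,0.08,0,0]

```text
t: 3.48
ee_pos: [509.2, 4.5, 72.0]
orientation: [-2.686, -1.63, 0.0]
ft_force: [0.3, 0.5, -0.5]
width: 0.7
grasp_force: 0.0
```

```bash
python3 arc.py 72 -117.5 -1 -103.5 -1 8;python3 arc.py 72 -103.5 -1 -87.5 -1 8
```

```text
[0, 0, -0.02, -0.002, 0.016, 0.0, 0.0] 
[0, 0, -0.041, -0.004, 0.032, 0.0, 0.0] 
[0, 0, -0.061, -0.006, 0.048, 0.0, 0.0] 
[0, 0, -0.081, -0.006, 0.064, 0.0, 0.0] 
[0, 0, -0.102, -0.007, 0.081, 0.0, 0.0] 
[0, 0, -0.122, -0.006, 0.097, 0.0, 0.0] 
[0, 0, -0.143, -0.006, 0.113, 0.0, 0.0] 
[0, 0, -0.163, -0.005, 0.129, 0.0, 0.0] 
[0, 0, -0.023, -0.002, 0.018, 0.0, 0.0] 
[0, 0, -0.046, -0.004, 0.036, 0.0, 0.0] 
[0, 0, -0.07, -0.005, 0.055, 0.0, 0.0] 
[0, 0, -0.093, -0.006, 0.073, 0.0, 0.0] 
[0, 0, -0.116, -0.006, 0.091, 0.0, 0.0] 
[0, 0, -0.14, -0.005, 0.11, 0.0, 0.0] 
[0, 0, -0.163, -0.004, 0.128, 0.0, 0.0] 
[0, 0, -0.186, -0.002, 0.146, 0.0, 0.0]
```

>>> servo_tool:
  rows:
    - [0,0,-0.02,-0.002,0.016,0,0]
    - [0,0,-0.041,-0.004,0.032,0,0]
    - [0,0,-0.061,-0.006,0.048,0,0]
    - [0,0,-0.081,-0.006,0.064,0,0]
    - [0,0,-0.102,-0.007,0.081,0,0]
    - [0,0,-0.122,-0.006,0.097,0,0]
    - [0,0,-0.143,-0.006,0.113,0,0]
    - [0,0,-0.163,-0.005,0.129,0,0]

```text
t: 4.47
ee_pos: [529.7, -8.3, 71.8]
orientation: [-2.463, -1.946, 0.005]
ft_force: [-6.3, -0.2, 4.9]
width: 0.2
grasp_force: 3.3
```

>>> servo_tool:
  rows:
    - [0,0,-0.023,-0.002,0.018,0,0]
    - [0,0,-0.046,-0.004,0.036,0,0]
    - [0,0,-0.07,-0.005,0.055,0,0]
    - [0,0,-0.093,-0.006,0.073,0,0]
    - [0,0,-0.116,-0.006,0.091,0,0]
    - [0,0,-0.14,-0.005,0.11,0,0]
    - [0,0,-0.163,-0.004,0.128,0,0]
    - [0,0,-0.186,-0.002,0.146,0,0]

```text
t: 5.48
ee_pos: [557.7, -16.3, 71.6]
orientation: [-2.168, -2.27, 0.006]
ft_force: [-6.8, -5.2, 3.4]
width: 0.6
grasp_force: 3.4
```

```bash
python3 arc.py 72 -87.5 -1 -77.5 -1 6; python3 - <<'E'
from h import *
im,d=snap('top');crop(im,230,150,400,310,3.6,'pics/c2.png')
print(ctrl.get_obs()['ft_force'])
E
```

```text
[0, 0, -0.019, -0.002, 0.015, 0.0, 0.0] 
[0, 0, -0.039, -0.004, 0.031, 0.0, 0.0] 
[0, 0, -0.058, -0.005, 0.046, 0.0, 0.0] 
[0, 0, -0.078, -0.006, 0.061, 0.0, 0.0] 
[0, 0, -0.097, -0.007, 0.077, 0.0, 0.0] 
[0, 0, -0.116, -0.007, 0.092, 0.0, 0.0] 
[-2.71777139 -2.82932243  0.1954988 ]
```

View pics/c2.png

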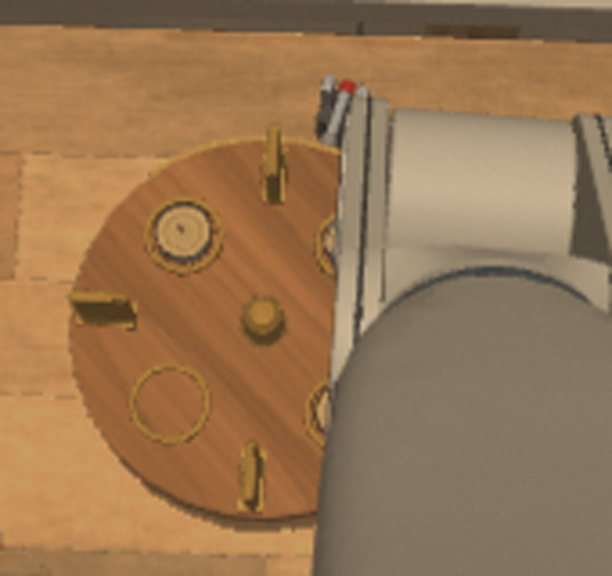

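>>> servo_tool:
  rows:
    - [0,0,-0.019,-0.002,0.015,0,0]
    - [0,0,-0.039,-0.004,0.031,0,0]
    - [0,0,-0.058,-0.005,0.046,0,0]
    - [0,0,-0.078,-0.006,0.061,0,0]
    - [0,0,-0.097,-0.007,0.077,0,0]
    - [0,0,-0.116,-0.007,0.092,0,0]

```text
t: 6.28
ee_pos: [576.5, -17.1, 71.5]
orientation: [-1.963, -2.449, 0.005]
ft_force: [-5.7, -7.0, 2.1]
width: 0.3
grasp_force: 3.2
```

```bash
python3 arc.py 72 -77.5 -1 -71.5 -1 6
```

```text
[0, 0, -0.012, -0.001, 0.009, 0.0, 0.0] 
[0, 0, -0.024, -0.002, 0.018, 0.0, 0.0] 
[0, 0, -0.035, -0.003, 0.027, 0.0, 0.0] 
[0, 0, -0.047, -0.004, 0.036, 0.0, 0.0] 
[0, 0, -0.059, -0.005, 0.046, 0.0, 0.0] 
[0, 0, -0.07, -0.005, 0.055, 0.0, 0.0]
```

>>> servo_tool:
  rows:
    - [0,0,-0.012,-0.001,0.009,0,0]
    - [0,0,-0.024,-0.002,0.018,0,0]
    - [0,0,-0.035,-0.003,0.027,0,0]
    - [0,0,-0.047,-0.004,0.036,0,0]
    - [0,0,-0.059,-0.005,0.046,0,0]
    - [0,0,-0.07,-0.005,0.055,0,0]

```text
t: 7.02
ee_pos: [587.6, -15.8, 71.5]
orientation: [-1.832, -2.549, 0.005]
ft_force: [-5.2, -6.2, 0.2]
width: 1.0
grasp_force: 3.0
```

```bash
python3 arc.py 72 -71.5 -1 -68.5 -1 4; python3 - <<'E'
from h import *
print(ctrl.get_obs()['ft_force'],ctrl.get_obs()['ee_pos'])
E
```

```text
[0, 0, -0.009, -0.001, 0.006, 0.0, 0.0] 
[0, 0, -0.018, -0.002, 0.013, 0.0, 0.0] 
[0, 0, -0.026, -0.003, 0.02, 0.0, 0.0] 
[0, 0, -0.035, -0.004, 0.027, 0.0, 0.0] 
[-5.17008358 -6.19966147  0.18565947] [587.62221583 -15.83175046  71.48076008]
```

>>> servo_tool:
  rows:
    - [0,0,-0.009,-0.001,0.006,0,0]
    - [0,0,-0.018,-0.002,0.013,0,0]
    - [0,0,-0.026,-0.003,0.02,0,0]
    - [0,0,-0.035,-0.004,0.027,0,0]

```text
t: 7.52
ee_pos: [593.2, -14.8, 71.5]
orientation: [-1.765, -2.596, 0.004]
ft_force: [-3.8, -5.8, 0.4]
width: 0.5
grasp_force: 2.8
```

```bash
python3 arc.py 72 -68.5 -1 -66.5 -1 4; python3 - <<'E'
from h import *
im,d=snap('top');crop(im,230,150,400,310,3.6,'pics/c3.png')
E
```

```text
[0, 0, -0.006, -0.001, 0.005, 0.0, 0.0] 
[0, 0, -0.012, -0.001, 0.009, 0.0, 0.0] 
[0, 0, -0.018, -0.002, 0.014, 0.0, 0.0] 
[0, 0, -0.023, -0.003, 0.018, 0.0, 0.0]
```

View pics/c3.png

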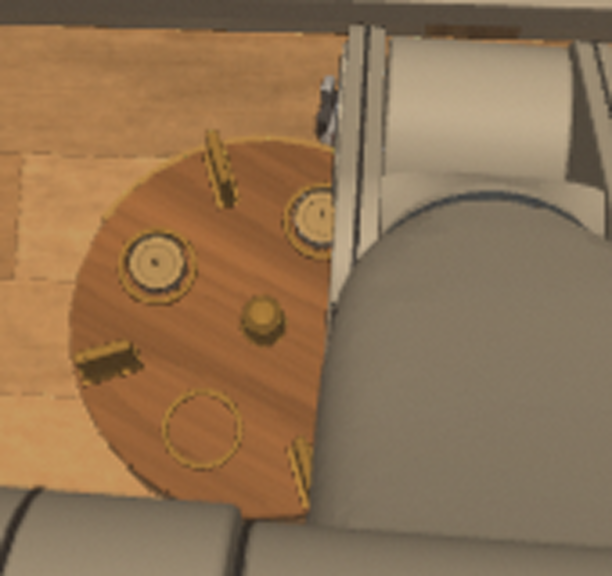

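>>> servo_tool:
  rows:
    - [0,0,-0.006,-0.001,0.005,0,0]
    - [0,0,-0.012,-0.001,0.009,0,0]
    - [0,0,-0.018,-0.002,0.014,0,0]
    - [0,0,-0.023,-0.003,0.018,0,0]

```text
t: 8.07
ee_pos: [595.8, -14.4, 71.4]
orientation: [-1.72, -2.625, 0.007]
ft_force: [-7.9, -8.2, 4.3]
width: 0.3
grasp_force: 5.4
```

```bash
python3 arc.py 72 -66.5 -1 -64.5 -1 4; python3 - <<'E'
from h import *
for z,u,v,l in((90,263,318,'hub'),(57,202,430,'seat'),(74,155,262,'c'),):
    print(l,atz('top',230+u/3.6,150+v/3.6,z))
E
```

```text
[0, 0, -0.006, -0.0, 0.005, 0.0, 0.0] 
[0, 0, -0.012, -0.001, 0.009, 0.0, 0.0] 
[0, 0, -0.018, -0.002, 0.014, 0.0, 0.0] 
[0, 0, -0.024, -0.002, 0.018, 0.0, 0.0] 
hub [568.57185281  87.1971136   90.        ]
seat [500.88988472 124.99095289  57.        ]
c [607.4289126  159.04642826  74.        ]
```

>>> servo_tool:
  rows:
    - [0,0,-0.006,0,0.005,0,0]
    - [0,0,-0.012,-0.001,0.009,0,0]
    - [0,0,-0.012,-0.001,0.009,0,0]

```text
t: 8.45
ee_pos: [597.3, -14.1, 71.4]
orientation: [-1.696, -2.64, 0.007]
ft_force: [-6.6, -9.2, 3.5]
width: 0.5
grasp_force: 5.1
```

>>> servo_tool:
  rows:
    - [0,0,-0.006,0,0.005,0,0]
    - [0,0,-0.012,-0.001,0.009,0,0]
    - [0,0,-0.012,-0.001,0.009,0,0]

```text
t: 8.82
ee_pos: [600.0, -13.3, 71.5]
orientation: [-1.673, -2.656, 0.005]
ft_force: [-3.7, -7.1, 0.5]
width: 0.5
grasp_force: 3.3
```

```bash
cat cmd.json; python3 arc.py 72 -64.5 -1 -63.5 -1 2; python3 arc.py 72 -63.5 -1 -62.5 -1 2
```

```text
[601.8013793219811, -11.98352030607495, 72.07500000000002, 25.52427750850575][0, 0, -0.006, -0.001, 0.005, 0.0, 0.0] 
[0, 0, -0.011, -0.002, 0.009, 0.0, 0.0] 
[0, 0, -0.006, -0.0, 0.005, 0.0, 0.0] 
[0, 0, -0.012, -0.001, 0.01, 0.0, 0.0]
```

>>> servo_tool:
  rows:
    - [0,0,-0.006,-0.001,0.005,0,0]
    - [0,0,-0.011,-0.002,0.009,0,0]
    - [0,0,-0.011,-0.002,0.009,0,0]

```text
t: 9.2
ee_pos: [602.4, -12.5, 71.6]
orientation: [-1.652, -2.671, 0.003]
ft_force: [-2.1, -4.6, -0.9]
width: 0.6
grasp_force: 2.1
```

>>> servo_tool:
  rows:
    - [0,0,-0.006,0,0.005,0,0]
    - [0,0,-0.012,-0.001,0.01,0,0]
    - [0,0,-0.012,-0.001,0.01,0,0]

```text
t: 9.57
ee_pos: [604.8, -11.3, 71.7]
orientation: [-1.628, -2.686, 0.002]
ft_force: [-1.5, -3.0, -1.1]
width: 0.6
grasp_force: 1.4
```

```bash
python3 arc.py 72 -62.5 -1 -61.5 -1 2; python3 arc.py 72 -61.5 -1 -60.5 -1 2;  python3 arc.py 72 -60.5 -1 -59.5 -1 2
```

```text
[0, 0, -0.006, -0.001, 0.004, 0.0, 0.0] 
[0, 0, -0.012, -0.001, 0.009, 0.0, 0.0] 
[0, 0, -0.005, -0.001, 0.004, 0.0, 0.0] 
[0, 0, -0.011, -0.002, 0.009, 0.0, 0.0] 
[0, 0, -0.006, -0.0, 0.004, 0.0, 0.0] 
[0, 0, -0.012, -0.001, 0.009, 0.0, 0.0]
```

>>> servo_tool:
  rows:
    - [0,0,-0.006,-0.001,0.004,0,0]
    - [0,0,-0.012,-0.001,0.009,0,0]
    - [0,0,-0.012,-0.001,0.009,0,0]

```text
t: 9.95
ee_pos: [607.5, -9.7, 72.2]
orientation: [1.605, 2.7, 0.001]
ft_force: [-0.2, -0.5, -0.1]
width: 0.5
grasp_force: 0.3
```

>>> servo_tool:
  rows:
    - [0,0,-0.005,-0.001,0.004,0,0]
    - [0,0,-0.011,-0.002,0.009,0,0]
    - [0,0,-0.011,-0.002,0.009,0,0]

```text
t: 10.32
ee_pos: [609.3, -9.3, 72.3]
orientation: [1.582, 2.713, 0.001]
ft_force: [0.2, -0.7, -0.2]
width: 0.4
grasp_force: 0.0
```

>>> servo_tool:
  rows:
    - [0,0,-0.006,0,0.004,0,0]
    - [0,0,-0.012,-0.001,0.009,0,0]
    - [0,0,-0.012,-0.001,0.009,0,0]

```text
t: 10.7
ee_pos: [610.5, -8.8, 72.1]
orientation: [1.558, 2.728, 0.0]
ft_force: [-0.9, -1.9, 0.6]
width: 0.5
grasp_force: 0.4
```

```bash
python3 arc.py 72 -59.5 -1 -59.5 1 1 >/dev/null;python3 arc.py 72 -59.5 -1 -59.5 -1 1;cat cmd.json; python3 - <<'E'
from h import *
im,d=snap('top');crop(im,230,150,400,310,3.6,'pics/c4.png')
E
```

```text
[0, 0, 0.0, 0.0, 0.01, 0.0, 0.0] 
[610.6043557712953, -8.982684171656574, 72.07500000000002, 30.509010326143915]
```

View pics/c4.png

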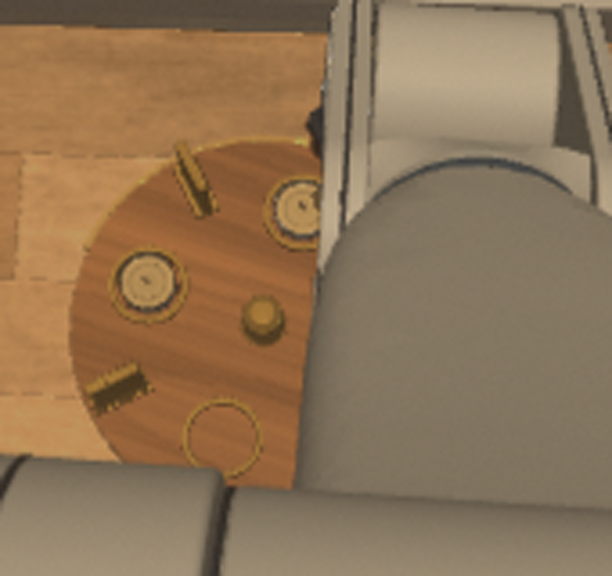

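>>> servo_tool:
  rows:
    - [0,0,0,0,0.005,0,0]
    - [0,0,0,0,0.01,0,0]
    - [0,0,0,0,0.01,0,0]

```text
t: 11.12
ee_pos: [612.3, -7.8, 72.1]
orientation: [1.559, 2.727, 0.0]
ft_force: [-1.4, -1.8, 0.6]
width: 0.3
grasp_force: 0.7
```

>>> servo_tool:
  rows:
    - [0,0,0,0,0.005,0,0]
    - [0,0,0,0,0.01,0,0]
    - [0,0,0,0,0.01,0,0]

```text
t: 11.5
ee_pos: [613.0, -7.5, 72.1]
orientation: [-1.558, -2.727, 0.003]
ft_force: [-3.9, -5.8, 5.2]
width: 0.4
grasp_force: 3.6
```

>>> servo_tool:
  rows:
    - [0,0,0,0,0.003,0,0]
    - [0,0,0,0,0.005,0,0]
    - [0,0,0,0,0.005,0,0]

```text
t: 11.88
ee_pos: [613.0, -7.4, 72.0]
orientation: [-1.557, -2.726, 0.005]
ft_force: [-7.3, -7.5, 6.2]
width: 0.4
grasp_force: 5.5
```

>>> servo_tool:
  rows:
    - [0,0,0,0,0.002,0,0]
    - [0,0,0,0,0.004,0,0]
    - [0,0,0,0,0.004,0,0]
    - [0,0,0,0,0.004,0,0]
    - [0,0,0,0,0.004,0,0]
    - [0,0,0,0,0.004,0,0]

```text
t: 12.62
ee_pos: [613.1, -7.3, 72.0]
orientation: [-1.557, -2.725, 0.006]
ft_force: [-8.7, -9.1, 8.7]
width: 0.8
grasp_force: 6.9
```

>>> servo_tool:
  rows:
    - [0,0,0,0,0.002,0,0]
    - [0,0,0,0,0.002,0,0]
    - [0,0,0,0,0.002,0,0]
    - [0,0,0,0,0.002,0,0]
    - [0,0,0,0,0.002,0,0]
    - [0,0,0,0,0.002,0,0]

```text
t: 13.38
ee_pos: [613.2, -7.3, 72.0]
orientation: [-1.557, -2.725, 0.007]
ft_force: [-9.6, -10.3, 9.4]
width: 0.4
grasp_force: 7.7
```

```bash
python3 - <<'E'
import json,numpy as np
c=json.load(open('cmd.json'));d=200*(.01+.01+.005+.004+.002)-200*0.01
# json was advanced by 0.01 dummy row? track explicitly
s=np.radians(c[3]);print(c)
E
```

```text
[610.6043557712953, -8.982684171656574, 72.07500000000002, 30.509010326143915]
```

>>> servo_tool:
  rows:
    - [0,0,0,0,-0.03,0,0]
    - [0,0,0,0,-0.15,0,0]
    - [0,0,0,0,-0.15,0,0]
    - [0,0,0,0,-0.15,-0.45,0]
    - [0,0,0,0,-0.15,-0.45,0]
    - [0,0,0,0,-0.15,-0.45,0]

```text
t: 14.12
ee_pos: [592.6, -20.4, 164.7]
orientation: [1.556, 2.723, 0.005]
ft_force: [0.3, -0.6, -0.6]
width: 0.6
grasp_force: 0.0
```

```bash
python3 - <<'E'
from h import *
import json
s=np.radians(30.509);k=200*(.031-.15)
json.dump([610.604+k*np.cos(s),-8.983+k*np.sin(s),72.075+90,30.509],open('cmd.json','w'))
print(open('cmd.json').read(), ctrl.get_obs()['ee_pos'])
im,d=snap('top')
for n in('top','scene'):
    im,d=load(n);hsv=cv2.cvtColor(im,cv2.COLOR_RGB2HSV)
    m=(((hsv[...,0]<6)|(hsv[...,0]>174))&(hsv[...,1]>170)&(hsv[...,2]>90)).astype('uint8')
    k,l,st,ce=cv2.connectedComponentsWithStats(m)
    for i in range(1,k):
        if 40<st[i,4]<600: print(n,st[i],ce[i].round(1),atz(n,*ce[i],14).round(1))
im,d=load('top');crop(im,230,140,530,340,2.6,'pics/c5.png')
E
```

```text
[590.0991236642392, -21.065634085957996, 162.075, 30.509] [592.64614575 -20.4145046  164.73215463]
top [459 252  13  13 136] [465.1 258.1] [ 548.5 -309.    14. ]
top [493 301  19   9  92] [502.5 305.5] [ 434.7 -396.5   14. ]
scene [346 322  15  11 122] [352.8 326.9] [ 513.3 -143.3   14. ]
scene [366 345  16  12 136] [373.3 350.8] [ 511.1 -225.6   14. ]
scene [335 352  16  12 146] [342.5 357.6] [ 442.4 -203.4   14. ]
scene [404 364  16  13 156] [411.2 369.9] [ 548.6 -312.5   14. ]
scene [385 419  21  17 143] [394.7 426.6] [ 432.4 -400.7   14. ]
```

View pics/c5.png

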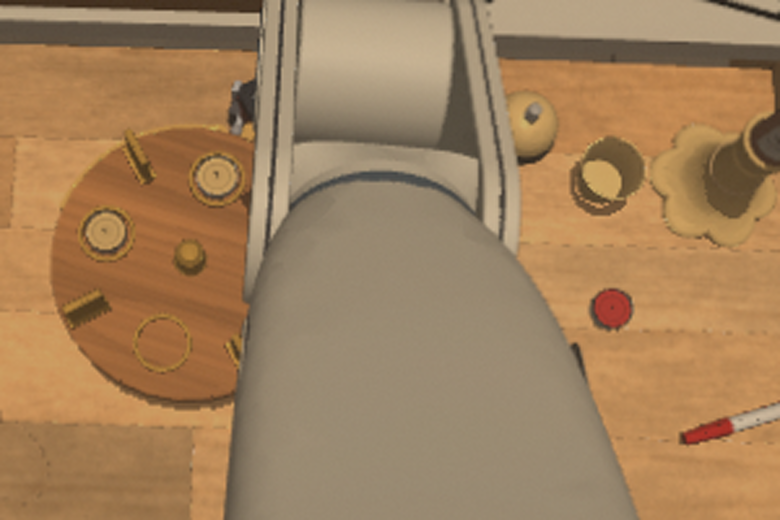

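```bash
python3 mv.py 572,-160,162,42,60;  python3 mv.py 548.5,-311,100,55,60; python3 mv.py 548.5,-311,35,55,60 548.5,-311,7,55,60
```

```text
[0, 0, -0.134, -0.553, -0.431, 0.0, 60.0] 
[0, 0, -0.151, -0.482, -0.592, 0.31, 60.0] 
[0, 0, 0.0, 0.0, -0.0, 0.325, 60.0] 
[0, 0, 0.0, 0.0, -0.0, 0.465, 60.0]
```

>>> servo_tool:
  rows:
    - [0,0,-0.134,-0.553,-0.431,0,60]
    - [0,0,-0.134,-0.553,-0.431,0,60]
    - [0,0,-0.134,-0.553,-0.431,0,60]

```text
t: 14.55
ee_pos: [570.8, -162.2, 160.4]
orientation: [-1.28, -2.867, 0.001]
ft_force: [0.7, 1.3, -1.2]
width: 27.0
grasp_force: 0.0
```

>>> servo_tool:
  rows:
    - [0,0,-0.151,-0.482,-0.592,0.31,60]
    - [0,0,-0.151,-0.482,-0.592,0.31,60]
    - [0,0,-0.151,-0.482,-0.592,0.31,60]
    - [0,0,-0.151,-0.482,-0.592,0.31,60]
    - [0,0,-0.151,-0.482,-0.592,0.31,60]

```text
t: 15.18
ee_pos: [548.4, -309.7, 99.3]
orientation: [-0.944, -2.995, -0.001]
ft_force: [-0.1, -0.0, 0.7]
width: 60.0
grasp_force: 0.0
```

```bash
python3 - <<'E'
from h import *
o=ctrl.get_obs();print(o['ee_pos'],o['width'])
im,d=snap('scene');crop(im,320,260,520,410,4,'pics/c6.png')
im,d=load('scene')
E
```

```text
[ 548.37760236 -309.67432134   99.25460259] 60.01444978870638
```

View pics/c6.png

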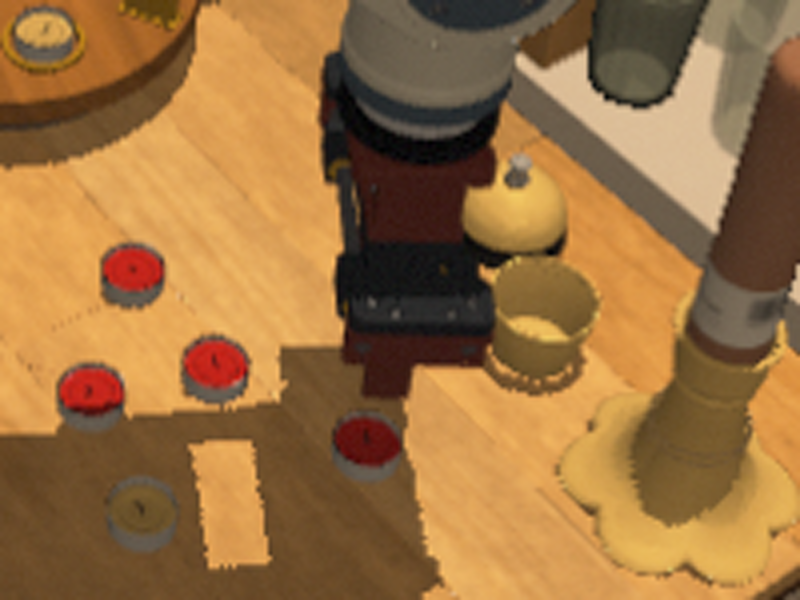

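>>> servo_tool:
  rows:
    - [0,0,0,0,0,0.2,60]
    - [0,0,0,0,0,0.36,60]
    - [0,0,0,0,0,0.44,60]
    - [0,0,0,0,0,0.465,60]
    - [0,0,0,0,0,0.465,60]

```text
t: 15.85
ee_pos: [549.1, -310.7, 7.7]
orientation: [0.944, 2.996, -0.0]
ft_force: [0.7, -0.6, -0.1]
width: 59.8
grasp_force: 0.0
```

>>> servo_tool:
  rows:
    - [0,0,0,0,0,0,30]
    - [0,0,0,0,0,0,30]
    - [0,0,0,0,0,0,30]
    - [0,0,0,0,0,0,30]
    - [0,0,0,0,0,0,30]
    - [0,0,0,0,0,0,30]

```text
t: 16.6
ee_pos: [548.7, -311.1, 7.7]
orientation: [0.944, 2.995, -0.0]
ft_force: [-0.3, 0.3, 6.8]
width: 36.3
grasp_force: 30.0
```

>>> servo_tool:
  rows:
    - [0,0,0,0,0,-0.1,30]
    - [0,0,0,0,0,-0.3,30]
    - [0,0,0,0,0,-0.5,30]
    - [0,0,0,0,0,-0.715,30]
    - [0,0,0,0,0,-0.715,30]

```text
t: 17.23
ee_pos: [550.6, -312.1, 154.9]
orientation: [0.942, 2.989, -0.003]
ft_force: [0.9, -0.5, -0.3]
width: 36.4
grasp_force: 30.0
```

```bash
python3 - <<'E'
from h import *
import json
c=json.load(open('cmd.json'));c[2]+=143;json.dump(c,open('cmd.json','w'));print(c)
o=ctrl.get_obs();print(o['ee_pos'],o['width'],o['grasp_force'],o['ft_force'])
im,d=snap('scene')
im=cv2.convertScaleAbs(im,alpha=1.5);crop(im,340,190,490,310,5,'pics/c7.png')
E
```

```text
[548.5651361762357, -310.989115735277, 150.075, 55.002945741842694]
[ 550.61129129 -312.10263053  154.94352435] 36.4092886198887 29.979515213840386 [ 0.92237094 -0.4934404  -0.32573159]
```

View pics/c7.png

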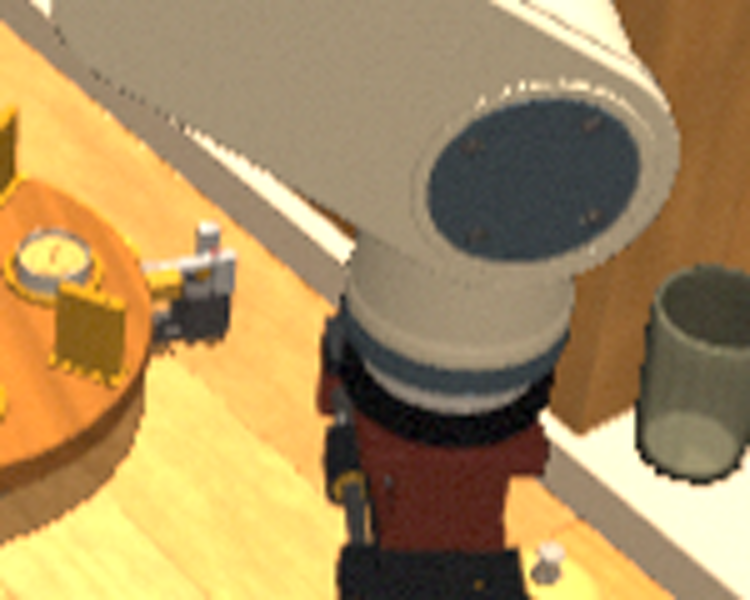

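```bash
python3 - <<'E'
from h import *
P=lambda u,v,z:atz('top',230+u/2.6,140+v/2.6,z)
for u,v,z,l in[(190,253,90,'hub'),(162,344,60,'seat'),(216,176,74,'c1'),(105,231,74,'c2')]: print(l,P(u,v,z).round(1))
im,d=snap('top')
# ring segmentation: gold thin ring around seat
x0,y0=262,242;c=im[y0:302,x0:322];hsv=cv2.cvtColor(c,cv2.COLOR_RGB2HSV)
B=cv2.resize(c,None,fx=8,fy=8,interpolation=cv2.INTER_CUBIC);g=cv2.medianBlur(cv2.cvtColor(B,cv2.COLOR_RGB2GRAY),7)
h=cv2.HoughCircles(g,cv2.HOUGH_GRADIENT_ALT,1,40,param1=150,param2=0.4,minRadius=60,maxRadius=110)
if h is not None:
    for a in h[0]:
        u,v=x0+(a[0]+.5)/8-.5,y0+(a[1]+.5)/8-.5
        print('circ',u,v,a[2]/8,atz('top',u,v,60).round(1))
# scene image: same
im,d=snap('scene');crop(im,255,180,405,300,5,'pics/c8.png')
# held red blob
hsv=cv2.cvtColor(im,cv2.COLOR_RGB2HSV);m=(((hsv[...,0]<6)|(hsv[...,0]>174))&(hsv[...,1]>170)&(hsv[...,2]>90)).astype('uint8')
k,l,st,ce=cv2.connectedComponentsWithStats(m)
o=ctrl.get_obs();print(o['ee_pos'],o['width'])
for i in range(1,k):
    if st[i,4]>10: print(st[i],ce[i].round(1),atz('scene',*ce[i],o['ee_pos'][2]+7).round(1))
E
```

```text
hub [571.   87.2  90. ]
seat [494.2 110.2  60. ]
c1 [646.9  66.7  74. ]
c2 [592.6 164.5  74. ]
[ 547.8212424  -310.48804291  149.80767708] 36.139504865686355
[346 322  15  11 122] [352.8 326.9] [ 438.  -241.3  156.8]
[366 345  16  12 135] [373.3 350.6] [ 436.4 -311.5  156.8]
[335 352  16  11 140] [342.4 357.3] [ 377.7 -292.1  156.8]
[385 419  21  17 144] [394.7 426.6] [ 368.8 -461.4  156.8]
```

```bash
python3 - <<'E'
from h import *
C0=np.array([571,88])
for n in('top','scene'):
    im,d=load(n);hsv=cv2.cvtColor(im,cv2.COLOR_RGB2HSV).astype(int)
    cam=ctrl.camera_info(n)
    for a in(-15.5,74.5,-105.5):
        p=np.array([*(C0+80*np.array([np.cos(np.radians(a)),np.sin(np.radians(a))])),69])
        q=np.array(cam['R'])@p+cam['t'];s=q[:2]/q[2];s=s*(1+cam['k1']*(s@s));K=np.array(cam['intrinsics']);u,v=K[:2,:2]@s+K[:2,2]
        x,y=int(u)-9,int(v)-9
        w=hsv[y:y+19,x:x+19]
        m=((w[...,1]<125)&(w[...,2]>140)).astype('uint8')
        k,l,st,ce=cv2.connectedComponentsWithStats(m)
        if k<2: print(n,a,'none',w[9,9]);continue
        i=1+np.argmax(st[1:,4]);c=ce[i]+[x,y]
        print(n,a,st[i],c.round(1),(atz(n,*c,69)).round(1),'pred',(round(u,1),round(v,1)))
        if n=='scene': print(w[::3,::3,1]) if a==-15.5 else 0
E
```

```text
top -15.5 [1 7 2 6 7] [305.4 207.3] [648.9  84.9  69. ] pred (np.float64(313.1), np.float64(207.8))
top 74.5 [2 9 1 2 2] [263.  229.5] [591.8 182.3  69. ] pred (np.float64(270.3), np.float64(229.5))
top -105.5 [15  4  1  1  1] [341. 244.] [562.6  -0.7  69. ] pred (np.float64(335.9), np.float64(249.3))
scene -15.5 [13 10  6  5  7] [354.9 243.3] [653.6  48.   69. ] pred (np.float64(349.0), np.float64(240.2))
[[212 192 194 194 198 190 191]
 [195 192 192 202 202 198 195]
 [193 199 126 113 132  97 190]
 [197 203 153 157 157 158  83]
 [197 205 121 156 153 136 106]
 [188 214  62  57  84 152 173]
 [188 193 211 199 195 213 213]]
scene 74.5 [10 14  3  1  3] [312. 232.] [585.3 148.4  69. ] pred (np.float64(310.9), np.float64(227.8))
scene -105.5 [16 12  2  2  2] [336.5 269.5] [558.   -8.1  69. ] pred (np.float64(329.4), np.float64(266.4))
```

```bash
python3 mv.py 530,-170,165,60,30;  python3 mv.py 512,-30,165,66,30; python3 mv.py 494.3,108.3,130,72,30; python3 mv.py 494.3,108.3,78,72,30
```

```text
[0, 0, -0.058, 0.48, 0.524, -0.075, 30.0] 
[0, 0, -0.07, 0.428, 0.561, 0.0, 30.0] 
[0, 0, -0.07, 0.362, 0.596, 0.175, 30.0] 
[0, 0, 0.0, 0.0, 0.0, 0.26, 30.0]
```

>>> servo_tool:
  rows:
    - [0,0,-0.03,0.24,0.262,-0.06,30]
    - [0,0,-0.058,0.48,0.524,-0.075,30]
    - [0,0,-0.058,0.48,0.524,-0.075,30]
    - [0,0,-0.058,0.48,0.524,-0.075,30]

```text
t: 17.88
ee_pos: [529.6, -169.1, 164.4]
orientation: [-0.811, -3.034, 0.0]
ft_force: [0.1, 0.6, 0.6]
width: 36.1
grasp_force: 30.0
```

>>> servo_tool:
  rows:
    - [0,0,-0.035,0.214,0.28,0,30]
    - [0,0,-0.07,0.428,0.561,0,30]
    - [0,0,-0.07,0.428,0.561,0,30]
    - [0,0,-0.07,0.428,0.561,0,30]

```text
t: 18.38
ee_pos: [512.5, -30.4, 164.9]
orientation: [0.652, 3.073, -0.001]
ft_force: [0.5, -1.5, 0.2]
width: 36.2
grasp_force: 30.0
```

>>> servo_tool:
  rows:
    - [0,0,-0.035,0.181,0.298,0.05,30]
    - [0,0,-0.07,0.362,0.596,0.1,30]
    - [0,0,-0.07,0.362,0.596,0.175,30]
    - [0,0,-0.07,0.362,0.596,0.175,30]
    - [0,0,-0.07,0.362,0.596,0.175,30]

```text
t: 19.0
ee_pos: [494.9, 106.7, 130.0]
orientation: [-0.494, -3.102, 0.001]
ft_force: [-0.4, -0.6, 0.6]
width: 36.4
grasp_force: 30.0
```

>>> servo_tool:
  rows:
    - [0,0,0,0,0,0.1,30]
    - [0,0,0,0,0,0.2,30]
    - [0,0,0,0,0,0.26,30]
    - [0,0,0,0,0,0.26,30]
    - [0,0,0,0,0,0.26,30]

```text
t: 19.62
ee_pos: [494.8, 108.1, 78.7]
orientation: [0.492, 3.102, 0.0]
ft_force: [1.2, -0.6, -0.4]
width: 36.2
grasp_force: 30.0
```

>>> servo_tool:
  rows:
    - [0,0,0,0,0,0.02,30]
    - [0,0,0,0,0,0.035,30]
    - [0,0,0,0,0,0.05,30]
    - [0,0,0,0,0,0.058,30]
    - [0,0,0,0,0,0.058,30]

```text
t: 20.25
ee_pos: [494.1, 108.4, 66.3]
orientation: [-0.491, -3.103, 0.0]
ft_force: [0.5, 0.4, -0.8]
width: 36.3
grasp_force: 30.0
```

>>> servo_tool:
  rows:
    - [0,0,0,0,0,0.005,30]
    - [0,0,0,0,0,0.01,30]
    - [0,0,0,0,0,0.012,30]
    - [0,0,0,0,0,0.012,30]

```text
t: 20.75
ee_pos: [494.2, 108.4, 64.1]
orientation: [-0.491, -3.103, 0.0]
ft_force: [-1.0, -0.3, -0.5]
width: 36.3
grasp_force: 30.0
```

>>> servo_tool:
  rows:
    - [0,0,0,0,0,0.003,30]
    - [0,0,0,0,0,0.006,30]
    - [0,0,0,0,0,0.006,30]

```text
t: 21.12
ee_pos: [494.2, 108.4, 62.8]
orientation: [-0.491, -3.103, 0.0]
ft_force: [-0.3, 0.8, -0.8]
width: 36.7
grasp_force: 30.0
```

>>> servo_tool:
  rows:
    - [0,0,0,0,0,0.003,30]
    - [0,0,0,0,0,0.005,30]
    - [0,0,0,0,0,0.005,30]

```text
t: 21.5
ee_pos: [494.2, 108.5, 62.6]
orientation: [0.491, 3.103, 0.0]
ft_force: [-2.7, -1.9, 10.3]
width: 36.2
grasp_force: 30.1
```

>>> servo_tool:
  rows:
    - [0,0,0,0,0,-0.003,37]
    - [0,0,0,0,0,-0.003,46]
    - [0,0,0,0,0,-0.003,56]
    - [0,0,0,0,0,-0.003,56]
    - [0,0,0,0,0,-0.003,56]

```text
t: 22.12
ee_pos: [494.2, 108.4, 62.4]
orientation: [-0.491, -3.103, 0.0]
ft_force: [0.1, -1.1, 0.4]
width: 55.9
grasp_force: 0.0
```

>>> servo_tool:
  rows:
    - [0,0,0,0,0,-0.05,56]
    - [0,0,0,0,0,-0.2,56]
    - [0,0,0,0,0,-0.5,56]
    - [0,0,0,0,0,-0.8,56]
    - [0,0,0,0,0,-0.8,56]

```text
t: 22.75
ee_pos: [497.2, 109.0, 227.8]
orientation: [0.489, 3.094, 0.005]
ft_force: [0.5, -1.6, 0.1]
width: 56.0
grasp_force: 0.0
```

>>> servo_tool:
  rows:
    - [0,0,0,-0.2,-0.9,0,56]
    - [0,0,0,-0.2,-0.9,0,56]
    - [0,0,0,-0.2,-0.9,0,56]
    - [0,0,0,-0.2,-0.9,0,56]
    - [0,0,0,-0.2,-0.9,0,56]

```text
t: 23.38
ee_pos: [476.1, -75.0, 221.8]
orientation: [-0.493, -3.101, -0.001]
ft_force: [-0.9, -0.4, 0.8]
width: 56.0
grasp_force: 0.0
```

```bash
python3 - <<'E'
from h import *
out=[]
for n,(x0,y0) in(('top',(250,190)),('scene',(260,190))):
    im,d=snap(n);hsv=cv2.cvtColor(im,cv2.COLOR_RGB2HSV)
    m=(((hsv[...,0]<6)|(hsv[...,0]>174))&(hsv[...,1]>170)&(hsv[...,2]>90)).astype('uint8')
    k,l,st,ce=cv2.connectedComponentsWithStats(m)
    for i in range(1,k):
        if st[i,4]>30: print(n,st[i],ce[i].round(1),atz(n,*ce[i],69).round(1))
    out.append(cv2.resize(im[y0:y0+100,x0:x0+100],(400,400),interpolation=cv2.INTER_CUBIC))
cv2.imwrite('pics/fin.png',np.hstack(out)[...,::-1])
print(ctrl.get_obs()['t'],ctrl.get_obs()['ee_pos'])
E
```

```text
top [286 265  15  15 180] [293. 272.] [493.6 108.3  69. ]
top [493 301  19  10  92] [502.4 305.6] [ 429.6 -373.    69. ]
scene [284 250  14   8  85] [290.8 253.5] [494.1 105.   69. ]
scene [346 322  15  11 120] [352.8 327. ] [ 484.1 -181.2   69. ]
scene [366 345  16  12 134] [373.3 350.7] [ 482.4 -258.6   69. ]
scene [335 352  16  12 145] [342.5 357.6] [ 417.3 -237.9   69. ]
scene [385 419  21  17 145] [394.7 426.7] [ 407.9 -424.2   69. ]
23.475 [476.50080944 -74.01824692 222.05667978]
```

View pics/fin.png

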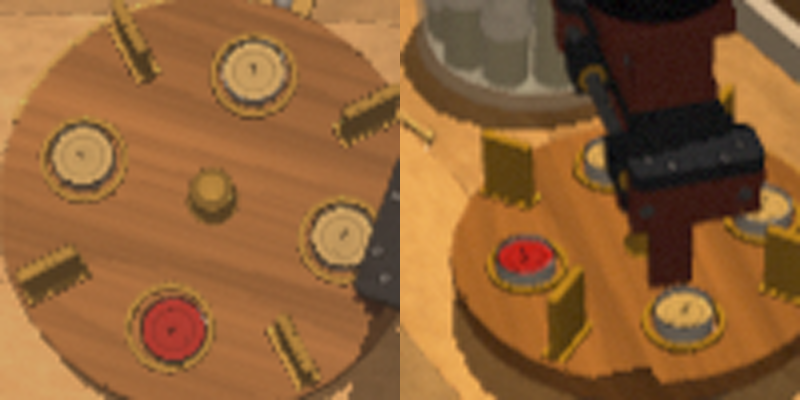

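The picture shows the red tea light flat in the collar, with its centre at pixel (293, 272) in the top view. It is concentric like the fixed cream ones, and the carousel is unchanged from its home position.

```bash
python3 -c "
from workcell import ctrl
print(ctrl.close_job())"
```

```text
the job is handed in; nothing more can be done
None
```

The job is handed in, with no verdict returned: the carousel dropped into its detent and was leaned on its stop at about 15–17 N (wrist reading) for over half a second; the red tea light then went flat into the empty seat, about 2 mm off centre by the top camera.

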